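# Set the warmer under the tiffin to its middle click and switch it on

## Task

The tiffin carrier stands on one of the two plates of the food warmer. With a fingertip, roll the knurled heat wheel in front of that plate until it clicks into its middle position (white bar on top), then press the green start button all the way down and let it come back up. Leave the other wheel as it is and do not lift or shift the tiffin, the trivet or anything else on the step.

Things in the scene. Friction and masses are not known exactly. Their poses are not given: they have to be found in the camera images.
- warmer: white food warmer fixed to the step, 300 (x) by 400 (y) by 60 mm high; origin under its centre, on the step; its front (-x) faces the robot. Two steel plates, 144 mm across, tops at 64 mm, centred at x = +50, y = +100 (left) and -100 mm (right). Along x = -95 mm: a wheel in front of each plate, serving it, and the start button at y = 0. Blue, orange, red dots by a wheel: low, middle, high
- wheel_left (a joint): turn of the left heat wheel (at warmer y = +100 mm), rad. Three spring clicks: 0 = low, 0.6 = middle, 1.2 = high; stops at -0.15 and 1.35. Grows as the top of the rim moves to the warmer's +x (towards the plates), 35 mm of rim per rad, 21 mm from click to click. Past halfway it snaps by itself into the nearer click when let go. About 1.5 N along the rim turns it. Starts within 0.05 of low
- wheel_right (a joint): turn of the right heat wheel (at warmer y = -100 mm), rad. Three spring clicks: 0 = low, 0.6 = middle, 1.2 = high; stops at -0.15 and 1.35. Grows as the top of the rim moves to the warmer's +x (towards the plates), 35 mm of rim per rad, 21 mm from click to click. Past halfway it snaps by itself into the nearer click when let go. About 1.5 N along the rim turns it. Starts within 0.05 of high
- wheel_left_top (a point): top of the rim of the left wheel, 76 mm above the step: knurled, black, 70 mm in diameter, 26 mm wide, axle along the warmer's y, standing 16 mm out of the housing. A white bar on the rim is on top at middle, to the front at low, to the plates at high. Sprung: sinks from 2 to 3 N, 6 mm at about 10 N; pressed in 3 to 5 mm a fingertip rolls it. The point sinks with it but does not turn
- wheel_right_top (a point): top of the rim of the right wheel, 76 mm above the step: knurled, black, 70 mm in diameter, 26 mm wide, axle along the warmer's y, standing 16 mm out of the housing. A white bar on the rim is on top at middle, to the front at low, to the plates at high. Sprung: sinks from 2 to 3 N, 6 mm at about 10 N; pressed in 3 to 5 mm a fingertip rolls it. The point sinks with it but does not turn
- start (a joint): travel of the green start button, m: 0 = up, 0.006 = fully down (about 5 N); springs back up when released
- start_top (a point): centre of the top of the green start button, a disc 28 mm in diameter on a round grey housing between the wheels; it is pressed straight down and sinks with the button
- tiffin: steel tiffin carrier of three stacked tiers with a bail handle, 114 mm in diameter (131 mm over its side clamps), 194 mm high, loose, upright on one of the plates; origin at the centre of its underside. The sign of its y in the warmer's frame tells which plate it stands on
- trivet: dark grey ribbed silicone trivet, 104 mm square, 8 mm thick, loose, lying on the other plate; origin at the centre of its underside; not to be moved
- cup: blue melamine cup, 80 mm across, 85 mm high, loose, on the step beside the warmer; origin at the centre of its underside; not to be moved
- tumbler: glass tumbler, 72 mm across, 115 mm high, loose, on the step at the warmer's other side; origin at the centre of its underside; not to be moved
- spatula: wooden spatula, 280 mm long, loose, lying on the step in front of the warmer and roughly along it; not to be moved
Not all that is in view belongs to the job. Leave any red or turquoise look-alike of the tiffin alone.

How it is judged (in metres and radians):
On the way, in this order (a step that is already met when the one before it is completed fails the run):
1. the heat wheel in front of the tiffin's plate is turned to its middle click (((y of tiffin in the frame of warmer above 0 m and value of joint wheel_left between 0.45 and 0.75 rad) or (y of tiffin in the frame of warmer below 0 m and value of joint wheel_right between 0.45 and 0.75 rad))), for 0.3 s.
2. the start button is pressed down with the wheel set (value of joint start above 0.0045 m and ((y of tiffin in the frame of warmer above 0 m and value of joint wheel_left between 0.45 and 0.75 rad) or (y of tiffin in the frame of warmer below 0 m and value of joint wheel_right between 0.45 and 0.75 rad))), for 0.05 s.
At the end, for the whole second after the job is handed in: The wheel of the tiffin's plate rests (under 0.5 rad/s) within 0.15 rad of its middle click, the other within 0.15 rad of its first click; the start button is up (under 1 mm); tiffin and trivet are within 15 mm, cup, tumbler and spatula within 20 mm of where they were (((y of tiffin in the frame of warmer above 0 m and value of joint wheel_left between 0.45 and 0.75 rad and value of joint wheel_right between 1.05 and 1.36 rad) or (y of tiffin in the frame of warmer below 0 m and value of joint wheel_right between 0.45 and 0.75 rad and value of joint wheel_left between -0.15 and 0.15 rad)) and value of joint start below 0.001 m and velocity of joint wheel_left between -0.5 and 0.5 rad/s and velocity of joint wheel_right between -0.5 and 0.5 rad/s and distance of each of tiffin, trivet from where it was at the start of the episode below 0.015 m and distance of each of cup, tumbler, spatula from where it was at the start of the episode below 0.02 m); the robot touches nothing.
It fails at once if the other plate's wheel is turned off its click ((y of tiffin in the frame of warmer above 0 m and value of joint wheel_right below 0.9 rad) or (y of tiffin in the frame of warmer below 0 m and value of joint wheel_left above 0.3 rad)).
It fails at once if the start button is pressed before the wheel is set (value of joint start above 0.0045 m and not ((y of tiffin in the frame of warmer above 0 m and value of joint wheel_left between 0.45 and 0.75 rad) or (y of tiffin in the frame of warmer below 0 m and value of joint wheel_right between 0.45 and 0.75 rad))).
It fails at once if the tiffin or the trivet is shifted or lifted by 15 mm or more (distance of any of tiffin, trivet from where it was at the start of the episode above 0.015 m).
It fails at once if the cup, the tumbler or the spatula is shifted or lifted by 20 mm or more (distance of any of cup, tumbler, spatula from where it was at the start of the episode above 0.02 m).
It also fails if it takes over 45 s, if anything falls off the work surface, if the arm or the gripper's body presses on something with over 40 N, if the wrist force passes 120 N, or if a joint passes its speed limit or range.

## Robot

A 6-joint arm with a two-finger parallel gripper is mounted at the origin on the work surface. World frame = base frame: x ahead of the robot, y to its left, z up, the work surface at z = 0. Lengths are in mm, angles in rad, forces in N, time in s.
With the tool pointing down it reaches from about 325 to 775 mm from the base axis. Payload 5.5 kg.
Tool frame: the origin (TCP) lies on the front face of the gripper's body, between the roots of the fingers; the fingertips stand 73 mm ahead of it and the grasp point (between the pads) lies ahead of it (manip.tcp_to_grasp is the x of the grasp point in the tool frame, in mm); x points along the fingers, z is the direction in which the jaws open and shut, and the axes are right-handed (so a half turn about x gives the same grasp; the last joint's range is limited). The gripper opens to 85 mm and grips with 20 to 120 N. Pads are 22 mm wide; open, the fingers measure 114 mm over their backs; the gripper's body (76 mm by 85 mm) begins 54 mm behind the grasp point. The pads swing forward as they close: fully open they stand 13 mm farther back than shut.
Start: joints at [-1.221, 0.091, 1.231, -0, 1.82, -0.057], TCP at [237.405, -551.05, 303.875] pointing down, gripper open.
Joint ranges: [-2.87, 2.87], [-0.86, 2.18], [0.17, 2.46], [-1.51, 4.65], [0.06, 2.69], [-2.65, 2.65]. Speed limits (rad/s): [2.57, 2.57, 3.01, 3.14, 3.14, 3.14].

## Interface

Orientations are given as a unit quaternion [w, x, y, z].
In Python, from plant import manip gives the robot as it stands.
- The arm moves only by the tool carry_out, never from a script. Its argument "commands" is a list of rows, each an object with "dp": the shift along the tool's x, y, z in m, a list of three; "rotation": the turn, a rotation vector about the tool's x, y, z in rad, a list of three; "grip": the closure, from 0 (fully open) to 1 (shut). In form: [{"dp": [tx, ty, tz], "rotation": [ax, ay, az], "grip": grip}, ...]. A call has exactly 10 rows; each row is the pose to reach, as a shift and turn from the pose commanded when the call began, along the tool's axes at that moment; what a row does not reach only later rows make up. A row lasts 1/12 s, in which the tool goes at most 41.7 mm and 7.16 degrees, less where a joint would pass 70% of its speed; a pose out of reach is approached as far as the arm can. A call with a gripper value outside its range is refused whole. The fingers move at their own pace and stop on an object; the grip force is fixed at half the most. Time passes only in rows, so rows that repeat a pose let the fingers close, or fill a call up. It gives the time, the measured TCP pose, the force and the opening at its end, in the units of the state.
- manip.get_obs(): the state, without advancing time (a new reading comes with each control period).
- manip.get_image(name): name is "scene" or "top" or "wrist"; returns a dict with "img" (480x640x3 uint8, red, green, blue), "fx", "fy", "cx", "cy" (pixels), "rvec" (rotation vector, rad) and "tvec" (3), from world to camera coordinates, as OpenCV has them. Camera axes: x right, y down, z forward; pixel columns grow to the right and rows downward; lengths in mm; the calibration is good to about 2 mm. A picture is of the moment at which its call begins. There is no depth.
- manip.sign_off(): hands the job in, once; it reports no verdict.
The state is a dict: "clock": time; "joint_pos": joint angles; "dq": joint speeds; "joint_efforts": joint torques, N m; "eef_pos": TCP position; "eef_rot": TCP orientation; "ft_force": force on the tool from outside, world axes, zero at the start; "torque": the same for the moment, N m; "gripper_width": opening from 0.0 (shut) to 1.0 (fully open).
Only numpy, scipy, OpenCV 4.12 (cv2) and the standard library are available. Lean on these libraries where they do the work, as an engineer would, in place of code of your own. Each camera call takes 0.05 s, during which the arm holds its last target. There are 200 camera calls.

## Working session

There is one attempt and no reset: what is moved stays moved. The work goes in short steps, Python scripts to look and compute and a tool call to move; the robot and the scene stay as the last step left them, time stands still between calls to the robot, and variables do not carry over. Pictures are saved under pics/ and viewed, about 8 in all and at most 12, crops included, and the job is handed in when it is done.

Besides the shell and the picture viewer there is one more tool, called as a command line: name --argument value ..., lists and objects as JSON in quotes. carry_out: Moves the arm, as the interface text tells. Its arguments: {"type":"object","properties":{"commands":{"type":"array","items":{"type":"object","properties":{"dp":{"type":"array","items":{"type":"number"}},"rotation":{"type":"array","items":{"type":"number"}},"grip":{"type":"number"}}}}},"required":["commands"]}

```bash
mkdir -p pics; ls
python3 - <<'E'
from plant import manip
import cv2,pickle
o=manip.get_obs();print(o, manip.tcp_to_grasp)
ims={n:manip.get_image(n) for n in("scene","top")}
pickle.dump(ims,open('ims.pkl','wb'))
for n in ims: cv2.imwrite(f'pics/{n}0.png',ims[n]['img'][:,:,::-1])
E
```

```text
pics
{'clock': 0.0, 'joint_pos': array([-1.22065716e+00,  9.18574171e-02,  1.23192503e+00, -3.05094317e-05,
        1.81980239e+00, -5.67090443e-02]), 'dq': array([-0.00012595, -0.00139526,  0.00111863,  0.00099699,  0.00149496,
       -0.00048551]), 'joint_efforts': array([-1.52447051e-04, -4.58726013e+01, -4.18025923e+01, -1.74451006e-04,
        1.15508807e-02,  3.53117557e-06]), 'eef_pos': array([ 237.36411315, -550.8870329 ,  302.7294925 ]), 'eef_rot': array([ 0.5901288 ,  0.38909179,  0.59127228, -0.38826881]), 'ft_force': array([ 0.13391138, -0.19531776, -0.24580362]), 'torque': array([-0.03117698, -0.02171401,  0.01671198]), 'gripper_width': 1.0014399581532911} 53.900000000000006
```

View pics/scene0.png

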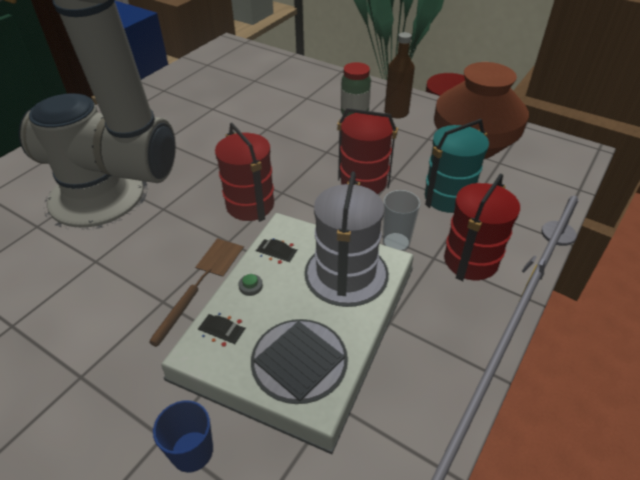

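View pics/top0.png

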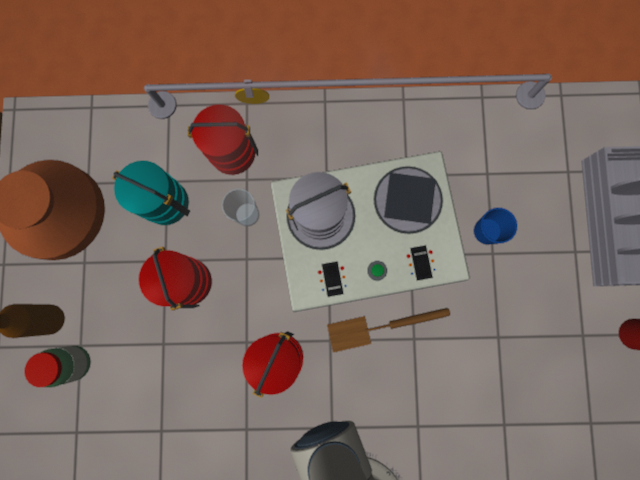

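The tiffin is on the left plate (top image ~(320,205)), so the left wheel at top ~(332,278) is the one to turn. The start button is at ~(377,270) and the right wheel at ~(421,262). In the scene view these are ~(277,250), (250,282) and (222,328).

```bash
cat > h.py <<'E'
import cv2,numpy as np
def cam(d):
    R=cv2.Rodrigues(np.array(d['rvec'],float))[0];t=np.array(d['tvec'],float).ravel()
    K=np.array([[d['fx'],0,d['cx']],[0,d['fy'],d['cy']],[0,0,1.]]);return K,R,t
def ray(d,uv):
    K,R,t=cam(d);return -R.T@t, R.T@np.linalg.inv(K)@np.array([*uv,1.])
def onz(d,uv,z):
    o,v=ray(d,uv);return o+v*(z-o[2])/v[2]
def tri(d1,a,d2,b):
    o1,v1=ray(d1,a);o2,v2=ray(d2,b)
    s=np.linalg.lstsq(np.c_[v1,-v2],o2-o1,rcond=None)[0]
    p,q=o1+s[0]*v1,o2+s[1]*v2;return (p+q)/2,np.linalg.norm(p-q)
def blobs(m,lo,hi):
    n,l,s,c=cv2.connectedComponentsWithStats(m.astype(np.uint8));return [(s[i].tolist(),c[i].round(1).tolist()) for i in range(1,n) if lo<=s[i][4]<=hi]
E
python3 - <<'E'
import pickle,cv2,numpy as np
from h import *
ims=pickle.load(open('ims.pkl','rb'))
roi={'top':(270,150,470,312),'scene':(160,210,415,445)}
P={}
for n,d in ims.items():
    im=d['img'];hsv=cv2.cvtColor(im,cv2.COLOR_RGB2HSV);H,S,V=cv2.split(hsv)
    x0,y0,x1,y1=roi[n];M=np.zeros(H.shape,bool);M[y0:y1,x0:x1]=1
    g=blobs(M&(H>50)&(H<80)&(S>130)&(V>50),20,2000)
    k=blobs(M&(V<45),60,3000)
    print(n,'green',g);print(' dark',k)
    K,R,t=cam(d);print(' cam',(-R.T@t).round())
    w=(M&(S<60)&(V>120)) 
    P[n]=g[0][1]
    print(' btn z=70',onz(d,g[0][1],70).round(1))
p=tri(ims['top'],P['top'],ims['scene'],P['scene']);print(p)
d=ims['top']
c=[onz(d,q,60).round(1) for q in[(272,184),(442,153),(468,280),(293,309)]];print(c)
for q in[(332,278),(421,262)]: print(onz(d,q,70).round(1))
a=ims['top']['img'][230:315,300:450,::-1];b=ims['scene']['img'][220:360,180:320,::-1]
a=cv2.resize(a,None,fx=4,fy=4,interpolation=3)
b=cv2.resize(b,(int(340),340));b=cv2.resize(b,(0,0),fx=1,fy=1)
out=np.zeros((600,600,3),np.uint8);out[:340]=a;out[340:,:260]=cv2.resize(ims['scene']['img'][220:350,190:320,::-1],(260,260),interpolation=3);cv2.imwrite('pics/c1.png',out)
E
```

```text
scene green []
 dark [([261, 241, 23, 16, 86], [271.6, 249.7]), ([339, 242, 9, 33, 199], [342.7, 255.2]), ([202, 317, 22, 19, 148], [211.7, 326.8])]
 cam [ 954. -494.  785.]Traceback (most recent call last):
  File "<stdin>", line 14, in <module>
IndexError: list index out of range
```

Run:
```python
import pickle,cv2,numpy as np
from h import *
ims=pickle.load(open('ims.pkl','rb'))
roi={'top':(270,150,470,312),'scene':(160,210,415,445)}
P={}
for n,d in ims.items():
    im=d['img'];hsv=cv2.cvtColor(im,cv2.COLOR_RGB2HSV);H,S,V=cv2.split(hsv)
    x0,y0,x1,y1=roi[n];M=np.zeros(H.shape,bool);M[y0:y1,x0:x1]=1
    g=blobs(M&(H>50)&(H<80)&(S>90)&(V>30),15,2000)
    k=blobs(M&(V<45),60,3000)
    print(n,'green',g);print(' dark',k)
    if g:
        P[n]=max(g,key=lambda b:b[0][4])[1]; print(' btn z=70',onz(d,P[n],70).round(1))
if len(P)==2: print(tri(ims['top'],P['top'],ims['scene'],P['scene']))
d=ims['top']
print([onz(d,q,60).round(1) for q in[(272,184),(442,153),(468,280),(293,309)]])
for q in[(332,278),(421,262)]: print(onz(d,q,70).round(1))
out=np.zeros((600,600,3),np.uint8);out[:340]=cv2.resize(ims['top']['img'][230:315,300:450,::-1],(600,340),interpolation=3);out[340:,:260]=cv2.resize(ims['scene']['img'][220:350,190:320,::-1],(260,260),interpolation=3);cv2.imwrite('pics/c1.png',out)
```

```text
scene green [([243, 275, 14, 10, 105], [249.4, 279.5])]
 dark [([261, 241, 23, 16, 86], [271.6, 249.7]), ([339, 242, 9, 33, 199], [342.7, 255.2]), ([202, 317, 22, 19, 148], [211.7, 326.8])]
 btn z=70 [505.7 -50.5  70. ]
top green [([371, 264, 13, 13, 128], [377.2, 269.9])]
 dark [([411, 246, 21, 34, 423], [421.2, 263.5]), ([323, 262, 20, 34, 423], [332.0, 277.7])]
 btn z=70 [514.5 -57.2  70. ]
(array([513.07596484, -56.73172603,  80.89631529]), np.float64(1.6284905695298253))
[array([716.3, 173.8,  60. ]), array([ 779. , -215.5,   60. ]), array([ 488.4, -256.9,   60. ]), array([433.5, 129.6,  60. ])]
[499.   42.4  70. ]
[ 529.6 -153.8   70. ]
```

View pics/c1.png

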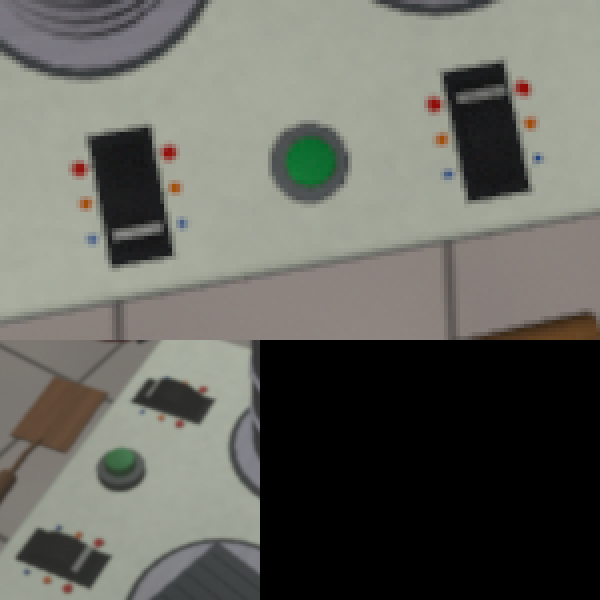

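```bash
cat >> h.py <<'E'
from scipy.spatial.transform import Rotation as Ro
from plant import manip
W=np.array([[.988,-.154,0],[.154,.988,0],[0,0,1]])  # warmer axes
def go(tip,tcpR=None):
    """tool-frame dp (m) and rotation to bring fingertips (closed) to tip (mm), z jaw along warmer y"""
    o=manip.get_obs();q=o['eef_rot'];R=Ro.from_quat([q[1],q[2],q[3],q[0]]).as_matrix()
    best=None
    for s in(1,-1):
        T=np.c_[[0,0,-1],np.cross(s*W[:,1],[0,0,-1]),s*W[:,1]]
        rv=Ro.from_matrix(R.T@T).as_rotvec()
        if best is None or np.linalg.norm(rv)<np.linalg.norm(best): best=rv
    tcp=np.array(tip)+[0,0,73]
    print('t',o['clock'],'pos',o['eef_pos'].round(1),'F',o['ft_force'].round(2),'w',round(float(o['gripper_width']),2))
    print('dp',((R.T@(tcp-o['eef_pos']))/1000).round(4),'rot',best.round(4),'R',R.round(3).tolist())
E
python3 -c "
from h import *
go([489,41,115])"
```

```text
t 0.1 pos [ 237.4 -550.9  302.9] F [-0.21  0.07  1.3 ] w 1.0
dp [ 0.1157  0.4653 -0.4438] rot [ 2.522e-01 -1.700e-03  1.000e-04] R [[-0.001, 0.918, 0.396], [0.002, 0.396, -0.918], [-1.0, 0.0, -0.002]]
```

carry_out --commands '[{"dp":[0,0.04,-0.038],"rotation":[0.025,0,0],"grip":1},{"dp":[0,0.07,-0.067],"rotation":[0.05,0,0],"grip":1},{"dp":[0,0.1,-0.095],"rotation":[0.075,0,0],"grip":1},{"dp":[0,0.13,-0.124],"rotation":[0.1,0,0],"grip":1},{"dp":[0,0.16,-0.152],"rotation":[0.125,0,0],"grip":1},{"dp":[0,0.19,-0.181],"rotation":[0.15,0,0],"grip":1},{"dp":[0,0.22,-0.209],"rotation":[0.175,0,0],"grip":1},{"dp":[0,0.25,-0.238],"rotation":[0.2,0,0],"grip":1},{"dp":[0,0.28,-0.267],"rotation":[0.225,0,0],"grip":1},{"dp":[0,0.31,-0.295],"rotation":[0.252,0,0],"grip":1}]'

```text
clock: 0.93
eef_pos: [401.0, -165.8, 303.7]
eef_rot: [0.537, 0.46, 0.537, -0.46]
ft_force: [1.3, -0.8, -0.4]
gripper_width: 0.002
```

```bash
python3 -c "
from h import *
go([489,41,115])"
```

```text
t 0.9333 pos [ 401.  -165.8  303.7] F [ 1.26 -0.8  -0.35] w 0.0
dp [ 0.1156  0.1186 -0.191 ] rot [-0.0014  0.     -0.    ] R [[0.0, 0.988, 0.153], [-0.0, 0.153, -0.988], [-1.0, 0.0, 0.0]]
```

carry_out --commands '[{"dp":[0,0.02,-0.032],"rotation":[0,0,0],"grip":1},{"dp":[0,0.04,-0.065],"rotation":[0,0,0],"grip":1},{"dp":[0,0.06,-0.097],"rotation":[0,0,0],"grip":1},{"dp":[0,0.08,-0.13],"rotation":[0,0,0],"grip":1},{"dp":[0.02,0.1,-0.162],"rotation":[0,0,0],"grip":1},{"dp":[0.05,0.113,-0.183],"rotation":[0,0,0],"grip":1},{"dp":[0.08,0.113,-0.183],"rotation":[0,0,0],"grip":1},{"dp":[0.1,0.113,-0.183],"rotation":[0,0,0],"grip":1},{"dp":[0.115,0.113,-0.183],"rotation":[0,0,0],"grip":1},{"dp":[0.115,0.113,-0.183],"rotation":[0,0,0],"grip":1}]'

```text
clock: 1.77
eef_pos: [482.6, 30.8, 184.1]
eef_rot: [0.535, 0.458, 0.539, -0.461]
ft_force: [-0.6, 0.4, -0.4]
gripper_width: 0.005
```

```bash
python3 -c "
from h import *
go([489,41,90])
d=manip.get_image('wrist')
import pickle;pickle.dump(d,open('w1.pkl','wb'))
cv2.imwrite('pics/w1.png',d['img'][:,:,::-1])
K,R,t=cam(d);print((-R.T@t).round(1),R.round(2).tolist())
for p in ([499,42.4,76],[514,-57,78],[489,41,115]):
  print(cv2.projectPoints(np.array([p],float),np.array(d['rvec'],float),np.array(d['tvec'],float),K,None)[0].ravel())
"
```

```text
t 1.7667 pos [482.6  30.8 184.1] F [-0.58  0.37 -0.39] w 0.0
dp [ 0.021   0.0081 -0.0091] rot [ 0.0009 -0.0012  0.0079] R [[-0.008, 0.988, 0.155], [0.0, 0.155, -0.988], [-1.0, -0.008, -0.001]]
[558.8  41.8 253.3] [[0.16, -0.99, -0.0], [-0.94, -0.15, 0.31], [-0.3, -0.05, -0.95]]
[294.96578471 250.27053799]
[500.61777518 252.92657423]
[290.05886201 304.52452374]
```

View pics/w1.png

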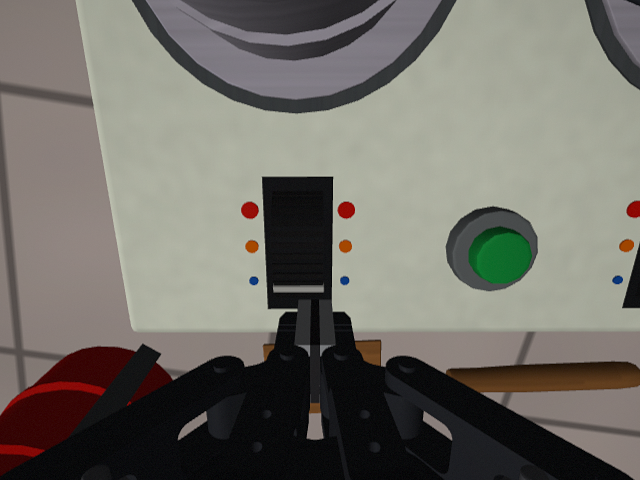

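The wrist view shows the left wheel at ~(298,246), white bar at the front (low). The closed fingertips are just in front at ~(315,305) and the button is at ~(500,256). All of this agrees with the estimate.

```bash
python3 -c "
from h import *
go([489,41,82])"
```

```text
t 1.8167 pos [483.3  30.6 186.6] F [0.23 0.26 0.31] w -0.0
dp [ 0.0316  0.0074 -0.0094] rot [ 0.0005 -0.0008  0.0047] R [[-0.005, 0.988, 0.154], [0.0, 0.154, -0.988], [-1.0, -0.005, -0.001]]
```

carry_out --commands '[{"dp":[0,0.007,-0.009],"rotation":[0,0,0],"grip":1},{"dp":[0,0.007,-0.009],"rotation":[0,0,0],"grip":1},{"dp":[0.01,0.007,-0.009],"rotation":[0,0,0],"grip":1},{"dp":[0.015,0.007,-0.009],"rotation":[0,0,0],"grip":1},{"dp":[0.02,0.007,-0.009],"rotation":[0,0,0],"grip":1},{"dp":[0.025,0.007,-0.009],"rotation":[0,0,0],"grip":1},{"dp":[0.028,0.007,-0.009],"rotation":[0,0,0],"grip":1},{"dp":[0.031,0.007,-0.009],"rotation":[0,0,0],"grip":1},{"dp":[0.031,0.007,-0.009],"rotation":[0,0,0],"grip":1},{"dp":[0.031,0.007,-0.009],"rotation":[0,0,0],"grip":1}]'

```text
clock: 2.65
eef_pos: [489.8, 40.3, 157.8]
eef_rot: [0.537, 0.46, 0.537, -0.46]
ft_force: [-0.2, -0.6, 0.9]
gripper_width: 0.001
```

```bash
python3 -c "
from h import *
go([489,41,72])"
```

```text
t 2.65 pos [489.8  40.3 157.8] F [-0.24 -0.64  0.93] w 0.0
dp [ 0.0128 -0.0007 -0.0008] rot [ 0.     -0.0001  0.0002] R [[-0.0, 0.988, 0.154], [0.0, 0.154, -0.988], [-1.0, -0.0, -0.0]]
```

carry_out --commands '[{"dp":[0.002,0,0],"rotation":[0,0,0],"grip":1},{"dp":[0.004,0,0],"rotation":[0,0,0],"grip":1},{"dp":[0.006,0,0],"rotation":[0,0,0],"grip":1},{"dp":[0.008,0,0],"rotation":[0,0,0],"grip":1},{"dp":[0.009,0,0],"rotation":[0,0,0],"grip":1},{"dp":[0.01,0,0],"rotation":[0,0,0],"grip":1},{"dp":[0.011,0,0],"rotation":[0,0,0],"grip":1},{"dp":[0.011,0,0],"rotation":[0,0,0],"grip":1},{"dp":[0.011,0,0],"rotation":[0,0,0],"grip":1},{"dp":[0.011,0,0],"rotation":[0,0,0],"grip":1}]'

```text
clock: 3.48
eef_pos: [490.1, 40.4, 147.4]
eef_rot: [0.537, 0.46, 0.537, -0.46]
ft_force: [-0.5, 0.6, 4.0]
gripper_width: 0.0
```

carry_out --commands '[{"dp":[0.001,0,0],"rotation":[0,0,0],"grip":1},{"dp":[0.002,0,0],"rotation":[0,0,0],"grip":1},{"dp":[0.002,0.003,0],"rotation":[0,0,0],"grip":1},{"dp":[0.002,0.006,0],"rotation":[0,0,0],"grip":1},{"dp":[0.002,0.009,0],"rotation":[0,0,0],"grip":1},{"dp":[0.002,0.012,0],"rotation":[0,0,0],"grip":1},{"dp":[0.002,0.015,0],"rotation":[0,0,0],"grip":1},{"dp":[0.002,0.018,0],"rotation":[0,0,0],"grip":1},{"dp":[0.002,0.02,0],"rotation":[0,0,0],"grip":1},{"dp":[0.002,0.02,0],"rotation":[0,0,0],"grip":1}]'

```text
clock: 4.32
eef_pos: [510.3, 43.6, 145.5]
eef_rot: [0.538, 0.46, 0.537, -0.459]
ft_force: [1.1, 1.1, 5.3]
gripper_width: -0.003
```

```bash
python3 -c "
from h import *
go([514,-57,110])
d=manip.get_image('wrist')
cv2.imwrite('pics/w2.png',d['img'][:,:,::-1])
"
```

```text
t 4.3167 pos [510.3  43.6 145.5] F [1.13 1.12 5.27] w -0.0
dp [-0.0376 -0.0119  0.1   ] rot [ 0.0003  0.     -0.0018] R [[0.002, 0.988, 0.154], [0.0, 0.154, -0.988], [-1.0, 0.002, 0.0]]
```

View pics/w2.png

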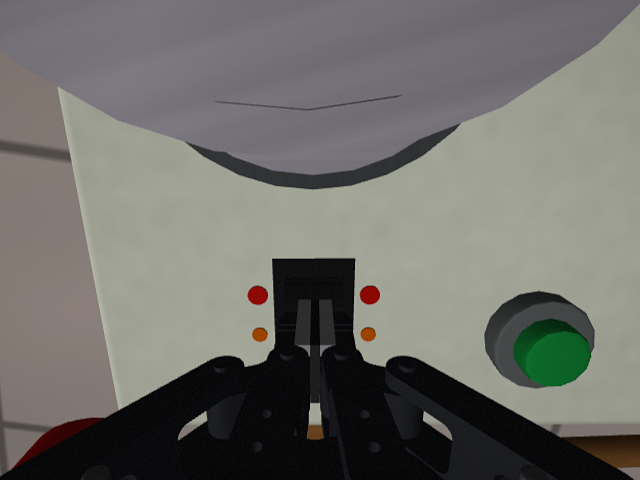

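The bar is out of sight under the fingertip at ~(315,330), so I'll lift straight up and check.

carry_out --commands '[{"dp":[-0.005,0,0],"rotation":[0,0,0],"grip":1},{"dp":[-0.015,0,0],"rotation":[0,0,0],"grip":1},{"dp":[-0.03,0,0],"rotation":[0,0,0],"grip":1},{"dp":[-0.038,-0.012,0.02],"rotation":[0,0,0],"grip":1},{"dp":[-0.038,-0.012,0.04],"rotation":[0,0,0],"grip":1},{"dp":[-0.038,-0.012,0.06],"rotation":[0,0,0],"grip":1},{"dp":[-0.038,-0.012,0.08],"rotation":[0,0,0],"grip":1},{"dp":[-0.038,-0.012,0.1],"rotation":[0,0,0],"grip":1},{"dp":[-0.038,-0.012,0.1],"rotation":[0,0,0],"grip":1},{"dp":[-0.038,-0.012,0.1],"rotation":[0,0,0],"grip":1}]'

```text
clock: 5.2
eef_pos: [512.9, -57.9, 182.8]
eef_rot: [0.536, 0.46, 0.537, -0.461]
ft_force: [-0.7, 0.8, 0.1]
gripper_width: -0.006
```

```bash
python3 -c "
from h import *
go([514,-57,84])
d=manip.get_image('wrist');e=manip.get_image('scene')
out=np.zeros((480,800,3),np.uint8);out[:360,:480]=cv2.resize(d['img'],(480,360));out[:320,480:]=cv2.resize(e['img'][210:370,180:340],(320,320),interpolation=3)
cv2.imwrite('pics/w3.png',out[:,:,::-1])
"
```

```text
t 5.2 pos [512.9 -57.9 182.8] F [-0.69  0.76  0.05] w -0.01
dp [ 0.0258  0.0012 -0.0007] rot [-0.0018 -0.0005  0.001 ] R [[-0.001, 0.988, 0.152], [0.0, 0.152, -0.988], [-1.0, -0.001, -0.0]]
```

View pics/w3.png

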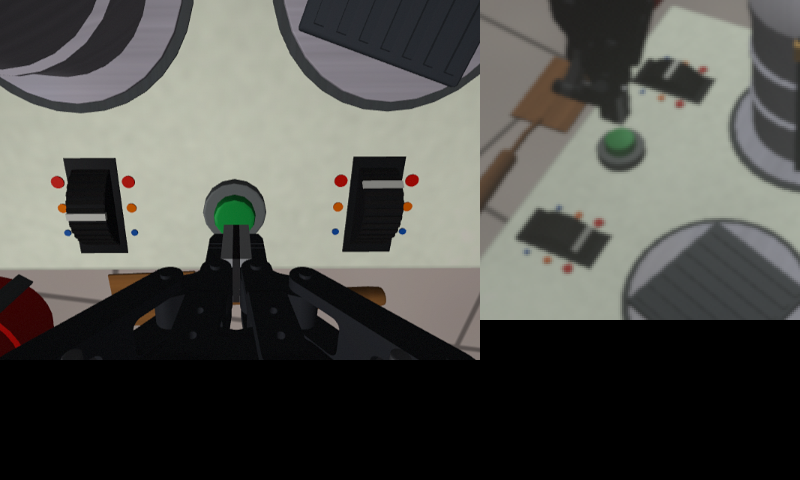

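The left wheel's bar is now at mid-rim, ~(86,217), beside the orange dots, so it is in the middle. The right wheel's bar is still at the red dots (383,185). The fingers are over the button, so I'll press.

carry_out --commands '[{"dp":[0.008,0.001,0],"rotation":[0,0,0],"grip":1},{"dp":[0.016,0.001,0],"rotation":[0,0,0],"grip":1},{"dp":[0.022,0.001,0],"rotation":[0,0,0],"grip":1},{"dp":[0.026,0.001,0],"rotation":[0,0,0],"grip":1},{"dp":[0.028,0.001,0],"rotation":[0,0,0],"grip":1},{"dp":[0.03,0.001,0],"rotation":[0,0,0],"grip":1},{"dp":[0.032,0.001,0],"rotation":[0,0,0],"grip":1},{"dp":[0.034,0.001,0],"rotation":[0,0,0],"grip":1},{"dp":[0.034,0.001,0],"rotation":[0,0,0],"grip":1},{"dp":[0.034,0.001,0],"rotation":[0,0,0],"grip":1}]'

```text
clock: 6.13
eef_pos: [514.2, -56.9, 149.4]
eef_rot: [0.537, 0.46, 0.537, -0.46]
ft_force: [-2.5, 1.9, 4.4]
gripper_width: 0.002
```

carry_out --commands '[{"dp":[0.001,0,0],"rotation":[0,0,0],"grip":1},{"dp":[0.001,0,0],"rotation":[0,0,0],"grip":1},{"dp":[0.002,0,0],"rotation":[0,0,0],"grip":1},{"dp":[0.002,0,0],"rotation":[0,0,0],"grip":1},{"dp":[0.003,0,0],"rotation":[0,0,0],"grip":1},{"dp":[0.003,0,0],"rotation":[0,0,0],"grip":1},{"dp":[0.0035,0,0],"rotation":[0,0,0],"grip":1},{"dp":[0.0035,0,0],"rotation":[0,0,0],"grip":1},{"dp":[0.0035,0,0],"rotation":[0,0,0],"grip":1},{"dp":[0.0035,0,0],"rotation":[0,0,0],"grip":1}]'

```text
clock: 6.97
eef_pos: [514.4, -57.0, 148.4]
eef_rot: [0.538, 0.46, 0.537, -0.459]
ft_force: [-8.9, 2.3, 17.7]
gripper_width: 0.0
```

The button has bottomed out: 17.7 N, and only 1 mm of motion for 3.5 mm commanded. Now I'll release and retract upwards and back.

carry_out --commands '[{"dp":[-0.003,0,0],"rotation":[0,0,0],"grip":1},{"dp":[-0.01,0,0],"rotation":[0,0,0],"grip":1},{"dp":[-0.025,0,0],"rotation":[0,0,0],"grip":1},{"dp":[-0.05,0,0],"rotation":[0,0,0],"grip":1},{"dp":[-0.08,0,0],"rotation":[0,0,0],"grip":1},{"dp":[-0.11,-0.02,0.02],"rotation":[0,0,0],"grip":1},{"dp":[-0.13,-0.04,0.05],"rotation":[0,0,0],"grip":1},{"dp":[-0.15,-0.06,0.08],"rotation":[0,0,0],"grip":1},{"dp":[-0.15,-0.07,0.1],"rotation":[0,0,0],"grip":1},{"dp":[-0.15,-0.07,0.1],"rotation":[0,0,0],"grip":1}]'

```text
clock: 7.8
eef_pos: [459.6, -170.4, 297.1]
eef_rot: [0.538, 0.461, 0.534, -0.462]
ft_force: [0.7, -0.0, -0.0]
gripper_width: -0.0
```

```bash
python3 -c "
from h import *
import pickle
go([514,-57,84])
t=manip.get_image('top');e=manip.get_image('scene');o=pickle.load(open('ims.pkl','rb'))
for n,d in(('top',t),('scene',e)):
  hsv=cv2.cvtColor(d['img'],cv2.COLOR_RGB2HSV);H,S,V=cv2.split(hsv)
  print(n,blobs((H>50)&(H<80)&(S>90)&(V>30),60,300))
out=np.zeros((600,800,3),np.uint8);out[:300,:400]=cv2.resize(e['img'],(400,300));out[:300,400:]=cv2.resize(t['img'],(400,300))
out[300:,:400]=cv2.resize(e['img'][215:350,180:360],(400,300),interpolation=3);out[300:,400:]=cv2.resize(t['img'][220:325,310:450],(400,300),interpolation=3)
cv2.imwrite('pics/f.png',out[:,:,::-1])
"
```

```text
t 7.8 pos [ 459.6 -170.4  297.1] F [ 0.65 -0.03 -0.03] w -0.0
dp [ 0.1398  0.0705 -0.1046] rot [-0.0047  0.0041 -0.0021] R [[0.003, 0.989, 0.149], [-0.004, 0.149, -0.989], [-1.0, 0.002, 0.004]]
top [([371, 264, 13, 13, 130], [377.2, 269.9])]
scene [([0, 13, 13, 9, 72], [5.3, 16.3]), ([3, 70, 14, 19, 87], [8.9, 79.2]), ([243, 275, 14, 10, 103], [249.4, 279.5])]
```

View pics/f.png

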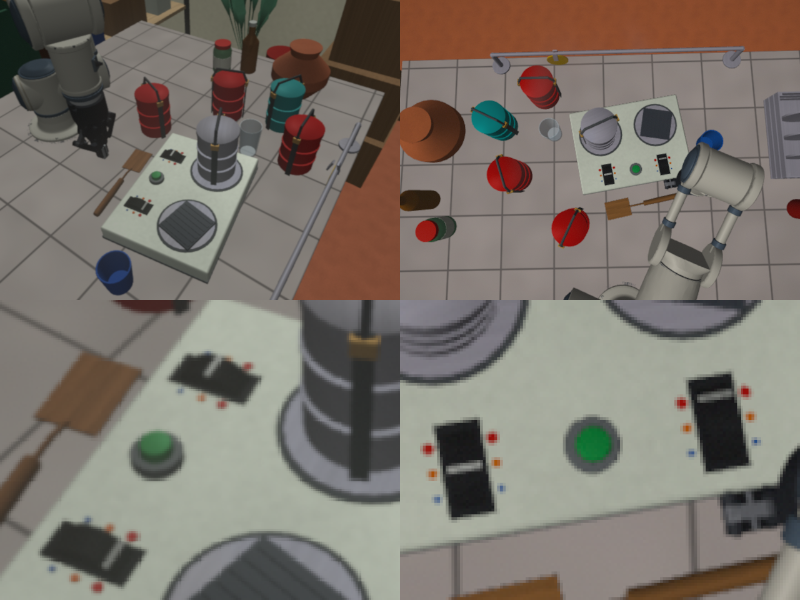

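The left wheel's bar is at the orange dots (middle) and the right wheel's is at red (high). The green button is back at its starting pixel (377.2, 269.9), nothing else has visibly moved, and the arm is clear.

```bash
python3 -c "
from plant import manip
print(manip.sign_off())"
```

```text
the job is handed in; nothing more can be done
None
```

I rolled the left heat wheel, which serves the tiffin's plate, from low to its middle click. Then I pressed the start button all the way down and let it come back up. I handed the job in at about 8 s on the robot's clock; no verdict is reported.

- **Wheels:** in the last pictures the left wheel's white bar sits level with the orange (middle) dots. The right wheel's bar is still at red (high).
- **Start button:** I judged it fully down from the force, because a press can't be seen in the pictures. It reached 17.7 N, and the finger moved only about 1 mm of the 3.5 mm commanded. Afterwards the button was back at its starting pixels in both views.
- **Everything else:** the tiffin, trivet, cup, tumbler and spatula looked unmoved. I compared them by eye and did not measure them. The arm is clear of everything, with the wrist force near zero.

No check failed. The one disagreement was the button's position from the scene camera, about 10 mm off the top view when both assumed a height of 70 mm. Using both views together put the button's top at about 81 mm, which fits where the finger met it.

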